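Blow a gas meter through at the test stand

ROBOT

A 6-joint arm with a two-finger parallel gripper is mounted at the origin on the work surface. World frame = base frame: x ahead of the robot, y to its left, z up, the work surface at z = 0. Lengths are in mm, angles in degrees, forces in N, time in s.
With the tool pointing down it reaches from about 425 to 1125 mm from the base axis. Payload 14.9 kg.
Tool frame: the origin (TCP) lies on the mounting face of the last link; the fingertips stand 191 mm ahead of it and the grasp point (between the pads) lies 172 mm ahead of it (ctrl.grip_point_offset is the distance from the TCP to the grasp point, in mm); z points along the fingers, y is the line along which they close (so a half turn about z gives the same grasp; the last joint's range is limited). The gripper opens to 91 mm and grips with 3 to 60 N. Pads are 32 mm wide; open, the fingers measure 118 mm over their backs; the gripper's body (76 mm by 178 mm) begins 60 mm behind the grasp point.
Start: joints at [-71.465, 21.709, 99.362, -0, 58.929, -1.908], TCP at [244.491, -655.93, 404.732] pointing down, gripper open.
Joint ranges: [-158.91, 158.91], [-42.39, 125.64], [0.06, 152.35], [-60.88, 240.88], [17.5, 164.5], [-176.32, 176.32]. Speed limits (degrees/s): [108.29, 108.29, 136.94, 180, 180, 180].

INTERFACE

Orientations are given as [roll, pitch, yaw] about the fixed x, y, z axes, in that order (R = Rz(yaw) Ry(pitch) Rx(roll)).
In Python, from bench import ctrl gives the robot as it stands.
- The arm moves only by the tool jog_arm, never from a script. Its argument "targets" is a list of rows, each an object of numbers: "jaw": the finger opening in m, from 0 to 0.0912; "x", "y", "z": the shift along the tool's x, y, z in m; "wx", "wy", "wz": the turn, a rotation vector about the tool's x, y, z in degrees. A call has 1 to 8 rows; each row is the pose to reach, as a shift and turn from the pose commanded when the call began, along the tool's axes at that moment; what a row does not reach only later rows make up. A row lasts 1/10 s, in which the tool goes at most 50 mm and 8.59 degrees, less where a joint would pass 70% of its speed; a pose out of reach is approached as far as the arm can. A call with a gripper value outside its range is refused whole. The fingers move at their own pace and stop on an object; the grip force is fixed at half the most. Time passes only in rows, so rows that repeat a pose let the fingers close. It gives the time, the measured TCP pose, the force, the opening and the grip force at its end, in the units of the state.
- ctrl.state(): the state, without advancing time (a new reading comes with each control period).
- ctrl.grab_frame(name): name is "scene" or "top"; returns a dict with "img" (400x640x3 uint8, blue, green, red), "K" (3x3 intrinsics, pixels), "D" ([k1, k2, p1, p2, k3] as OpenCV has them; the pictures are not rectified), "extrinsics" (4x4, takes a point from camera to world coordinates). Camera axes: x right, y down, z forward; pixel columns grow to the right and rows downward; lengths in mm; the calibration is good to about 2 mm. A picture is of the moment at which its call begins. There is no depth.
- ctrl.close_job(): hands the job in; it is judged then, once.
Trained networks look in a picture, given as the dict that the camera call returned (one of the last four; its "shot" number tells which), for a name from the list of things; names that differ only in an ending like _2 or _b are one class to them, and where a whole thing is asked for, a point or a joint stands for the part that bears it (a point fixed in the world has none). Each returns a list of dicts, best first, with "conf" (0 to 1); they miss things now and then, are a little off and sometimes report something else, mostly with a low value. They report only what shows in the picture. A call takes as long as a camera call. They do not tell look-alikes from the thing itself.
- ctrl.find_in(picture, label): "box" ([centre column, centre row, width, height] in pixels, round what is visible of it).
- ctrl.spot_point(picture, label): "pixel" ([column, row] in pixels: a listed point, or the origin of a listed thing).
The state is a dict: "t": time; "joint_positions": joint angles; "qd": joint speeds; "effort": joint torques, N m; "tool_pos": TCP position; "eef_rot": TCP orientation; "contact_force": force on the tool from outside, world axes, zero at the start; "ft_torque": the same for the moment, N m; "finger_gap": finger opening in mm; "grip_force": force on a finger pad.
Only numpy, scipy, OpenCV 4.12 (cv2) and the standard library are available. Lean on these libraries where they do the work, as an engineer would, in place of code of your own. Each camera call takes 0.05 s, during which the arm holds its last target. There are 200 camera calls.

TASK

The gas meter clamped in the test stand is to be blown through with air. Lift the dust cap off its outlet neck, the one with no pipe on it, and set it down, not drop it, in the tray that already holds dust caps; only then push the spring-return lever of the air valve round, away from the meter, all the way to its stop. The valve shuts itself when let go, so finish while still holding the lever fully open against its spring with the gripper, and leave the other things on the bench where they are.

Things in the scene. Friction and masses are not known exactly. Their poses are not given: they have to be found in the camera images.
- cap_ring (a point): Dust cap on the outlet neck, loose black plastic, 30 g: skirt 47 mm across, 17 high, open below, upright pull ring on top. The point is the ring's middle: 30 mm above the cap's lower rim, 13 above its flat top, 13 below the ring's top. The ring is an arch of 8 mm round bar, 26 mm wide along this frame's x, 8 thick along y; z up. The cap sits loosely 14 mm over the neck and lifts straight up.
- outlet_rim (a point): Top centre of the outlet neck (38 mm across) of the upright lavender meter (190 x 85 x 150 mm, white face to the robot) fixed in the stand, an aluminium plate. The inlet neck, 110 mm towards -y, has a brass union; its pipe and gauge reach 125 mm above this point. x points from the meter's face to its back, y along its width away from the valve, z up.
- cap_tray: Shallow blue plastic tray for dust caps, fixed, 180 (x) x 120 (y) x 25 mm, walls and floor 4 mm; origin under its centre. Two spare dust caps like the one on the meter (43 mm tall with their rings) stand in its +x half. It may be left or right of the stand; an equal tray with two flat black rubber seals is on the other side.
- tray_space (a point): Centre of the empty half of the dust cap tray, on the tray's floor (4 mm above the bench), 40 mm from the tray's centre towards -x; at least 75 x 105 mm is free around it.
- valve_lever (a joint): Air valve lever, rad: 0 shut (its rest; points to the stand's -x, to the robot), 1.571 fully open at the stop (points to the stand's -y, away from the meter, along the supply pipe). Grows anticlockwise from above. A spring drives it back: about 0.45 N m at 0, rising evenly to 1.16 N m at the stop (11 N at lever_grip); it never stays open by itself.
- lever_grip (a point): Middle of the lever's black rubber sleeve, 105 mm from the pivot; moves with the lever. The sleeve is 20 mm wide, 13 high, from 56 to 144 mm from the pivot; the lever is level, with 50 mm free below the sleeve. x of this frame points from the lever's end to the pivot, y across it, z up; opening moves the sleeve towards this frame's -y.
- valve_axis (a point): Point on the lever's upright pivot axis at the lever's height (150 mm above the bench), over the spring housing of the brass ball valve; fixed to the stand, axes as at outlet_rim. A riser pipe stands 55 mm from it towards the meter, up to 255 mm above the bench.
- screwdriver: Bystander: a screwdriver lying on the bench; origin under its middle.
- wrench: Bystander: a steel spanner lying on the bench; origin under its middle.
- spray: Bystander: a closed white leak-spray bottle, 54 mm across, 160 mm tall, upright; origin under its centre.
- tape: Bystander: a roll of packing tape lying flat, 100 mm across, 48 mm high; origin under its centre.
- nut: Bystander: a brass union ring lying flat, 48 mm across, 22 mm high; origin under its centre.
- loose_meter: Bystander: another gas meter lying on its back, white face up, 197 x 180 mm, about 105 mm high; origin on the bench under its middle.
Things that resemble listed ones, but are neither listed nor needed, are in the scene too. What is shaped like the part that bears cap_ring but white is not meant. What is shaped like the cap_tray but turquoise is not meant.

How it is judged (in metres and radians):
On the way, in this order (a step that is already met when the one before it is completed fails the run):
1. the dust cap is lifted clear above the outlet neck, held by the fingers (contact force between the fingers and cap above 0.3 N and z of cap_ring in the frame of outlet_rim above 0.045 m), for 0.1 s.
2. the dust cap lies in the dust cap tray, let go, with the valve still shut (x of cap_ring in the frame of cap_tray between -0.09 and 0.09 m and y of cap_ring in the frame of cap_tray between -0.06 and 0.06 m and height (world z) of cap_ring below 0.055 m and contact force between each of the arm, the fingers and cap below 0.01 N and linear speed of cap below 0.03 m/s and value of joint valve_lever below 0.2 rad), for 0.2 s.
3. the lever is pushed to its stop by the gripper (value of joint valve_lever above 1.48 rad and contact force between the fingers and valve_lever above 3 N), for 0.2 s.
At the end, for the whole second after the job is handed in: The gripper is holding the valve lever still within 0.09 rad (5 degrees) of its open stop, pressing on it with more than 3 N, and the dust cap lies at rest within the dust cap tray, not touched (all of step 3 and velocity of joint valve_lever between -0.1 and 0.1 rad/s and x of cap_ring in the frame of cap_tray between -0.09 and 0.09 m and y of cap_ring in the frame of cap_tray between -0.06 and 0.06 m and height (world z) of cap_ring below 0.055 m and linear speed of cap below 0.03 m/s and contact force between the fingers and cap below 0.01 N); the arm keeps its last pose, push and grip.
It fails at once if the valve is opened (more than 0.3 rad) while the dust cap is still on or near the outlet neck (value of joint valve_lever above 0.3 rad and distance between cap_ring and outlet_rim below 0.045 m).
It fails at once if the dust cap is dropped (let go, off the neck, more than 45 mm above the tray floor) (height (world z) of cap_ring above 0.08 m and distance between cap_ring and outlet_rim above 0.04 m and contact force between the fingers and cap below 0.005 N).
It fails at once if a bystander is moved by more than 30 mm (distance of any of screwdriver, wrench, spray, tape, nut, loose_meter from where it was at the start of the episode above 0.03 m).
It also fails if it takes over 58 s, if anything falls off the work surface, if the arm or the gripper's body presses on something with over 40 N, if the wrist force passes 120 N, or if a joint passes its speed limit or range.

## Working session

There is one attempt and no reset: what is moved stays moved. The work goes in short steps, Python scripts to look and compute and a tool call to move; the robot and the scene stay as the last step left them, time stands still between calls to the robot, and variables do not carry over. Pictures are saved under pics/ and viewed, at most 10 in all, crops included, and the job is handed in when it is done.

Besides the shell and the picture viewer there is one more tool, called after "Call:" as name([rows], argument=value, ...), one row to a line, values as JSON. jog_arm: Moves the arm, as the interface text tells. Its arguments: {"type":"object","properties":{"targets":{"type":"array","items":{"type":"object","properties":{"jaw":{"type":"number"},"x":{"type":"number"},"y":{"type":"number"},"z":{"type":"number"},"wx":{"type":"number"},"wy":{"type":"number"},"wz":{"type":"number"}}}}},"required":["targets"]}

```bash
mkdir -p pics; ls; cat > h.py <<'E'
import numpy as np, cv2
from bench import ctrl
def ray(f,px):
    u=cv2.undistortPoints(np.array([[px]],float),np.array(f["K"],float),np.array(f["D"],float))[0,0]
    T=np.array(f["extrinsics"],float); d=T[:3,:3]@np.array([u[0],u[1],1.]); return T[:3,3],d/np.linalg.norm(d)
def tri(rs):
    A=np.zeros((3,3));b=np.zeros(3)
    for o,d in rs:
        P=np.eye(3)-np.outer(d,d);A+=P;b+=P@o
    p=np.linalg.solve(A,b); return p,[float(np.linalg.norm((np.eye(3)-np.outer(d,d))@(p-o))) for o,d in rs]
def onz(f,px,z):
    o,d=ray(f,px); return o+d*(z-o[2])/d[2]
def proj(f,p):
    T=np.linalg.inv(np.array(f["extrinsics"],float)); r,_=cv2.Rodrigues(T[:3,:3])
    return cv2.projectPoints(np.array([p],float),r,T[:3,3],np.array(f["K"],float),np.array(f["D"],float))[0][0,0]
E
python3 - <<'E'
from h import *
np.set_printoptions(precision=1,suppress=True)
fs={n:ctrl.grab_frame(n) for n in("scene","top")}
for n,f in fs.items():
    cv2.imwrite(f"pics/{n}0.png",f["img"]); print(n,f["extrinsics"][:3] if 0 else np.array(f["extrinsics"])[:3,3])
    for l in["cap_ring","outlet_rim","cap_tray","tray_space","lever_grip","valve_axis","screwdriver","wrench","spray","tape","nut","loose_meter"]:
        print(l,[(np.round(d["pixel"]).tolist(),round(d["conf"],2)) for d in ctrl.spot_point(f,l)[:4]])
print(ctrl.state())
E
```

```text
pics
scene [1612.2  216.6 1091.5]
cap_ring [([354.0, 290.0], 0.65), ([366.0, 215.0], 0.6)]
outlet_rim [([367.0, 217.0], 0.91)]
cap_tray [([416.0, 202.0], 0.82), ([420.0, 251.0], 0.73), ([366.0, 218.0], 0.61)]
tray_space [([421.0, 240.0], 0.7), ([411.0, 196.0], 0.61)]
lever_grip [([298.0, 200.0], 0.8)]
valve_axis []
screwdriver [([216.0, 262.0], 0.73), ([406.0, 291.0], 0.47)]
wrench []
spray [([192.0, 255.0], 0.74)]
tape [([466.0, 301.0], 0.63)]
nut []
loose_meter [([172.0, 221.0], 0.88)]
top [ 185.7  -58.8 1777.1]
cap_ring [([285.0, 140.0], 0.62), ([276.0, 166.0], 0.54)]
outlet_rim [([277.0, 166.0], 0.82)]
cap_tray [([240.0, 273.0], 0.94), ([234.0, 204.0], 0.92)]
tray_space [([233.0, 214.0], 0.93), ([240.0, 279.0], 0.64)]
lever_grip [([343.0, 196.0], 0.77)]
valve_axis []
screwdriver [([399.0, 156.0], 0.45), ([197.0, 154.0], 0.2)]
wrench [([227.0, 150.0], 0.58)]
spray [([429.0, 157.0], 0.53)]
tape [([197.0, 154.0], 0.72)]
nut [([274.0, 167.0], 0.68), ([246.0, 159.0], 0.56)]
loose_meter [([465.0, 188.0], 0.77)]
{'t': 1.3, 'joint_positions': array([-71.5,  21.7,  99.4,   0. ,  58.9,  -1.9]), 'qd': array([ 0.1,  0. ,  0. , -0.1,  0.1,  0. ]), 'effort': array([  0. , -76.4, -43.5,   0.1,   0. ,   0. ]), 'tool_pos': array([ 244.5, -655.9,  404.7]), 'eef_rot': array([-180. ,   -0. ,   20.4]), 'contact_force': array([ 0.4,  0.3, -0.1]), 'ft_torque': array([-0., -0., -0.]), 'grip_force': 0.0, 'finger_gap': 91.3759769608081}
```

View pictures.

```bash
python3 - <<'E'
import cv2
a=cv2.imread("pics/top0.png")[110:330,160:500]; b=cv2.imread("pics/scene0.png")[120:340,140:520]
cv2.imwrite("pics/topc.png",cv2.resize(a,None,fx=2.3,fy=2.3,interpolation=cv2.INTER_CUBIC));cv2.imwrite("pics/scenec.png",cv2.resize(b,None,fx=2.1,fy=2.1,interpolation=cv2.INTER_CUBIC))
E
```

```text
(no output)
```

View pics/topc.png

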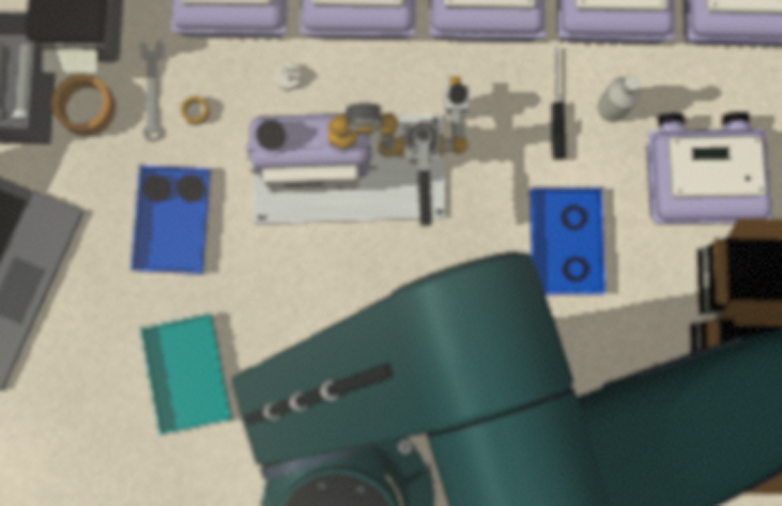

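View pics/scenec.png

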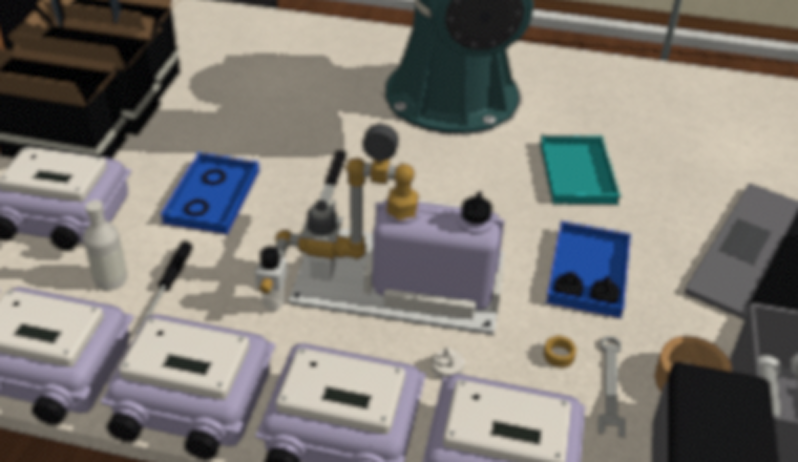

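Top view crop: black cap on the bare neck at full pixel (277,167); the white lookalike cap lies at (285,140). The tray with two black caps is the blue one at (234,204). The turquoise one at (240,273) and the blue tray with seals, about (406,214), are not meant. The lever is at (343,196). The scene view agrees: cap (367,217), tray (420,251), lever (298,200).

```bash
python3 - <<'E'
from h import *
np.set_printoptions(precision=1,suppress=True)
fs={n:ctrl.grab_frame(n) for n in("scene","top")}
near={"cap_ring":((366,215),(276,166)),"outlet_rim":((367,217),(277,166)),"cap_tray":((420,251),(234,204)),"tray_space":((421,240),(233,214)),"lever_grip":((298,200),(343,196))}
for l,(a,b) in near.items():
    px=[]
    for f,q in((fs["scene"],a),(fs["top"],b)):
        c=[d["pixel"] for d in ctrl.spot_point(f,l)]; c=[x for x in c if np.hypot(*(np.array(x)-q))<8]
        px.append(c[0] if c else q)
    p,r=tri([ray(fs["scene"],px[0]),ray(fs["top"],px[1])]); print(l,np.round(px,1).tolist(),p,r)
    if 'tray' in l: print([onz(f,q,0) for f,q in zip(fs.values(),px)])
t=fs["top"]; c=lambda x,y:(160+x/2.3,110+y/2.3)
for n,a,b,z in[("plate front",(257,222),(450,217),10),("lever root/tip",(423,150),(426,224),150),("tray right edge",(210,172),(204,271),25),("tray front",(132,270),(204,272),25)]:
    A,B=onz(t,c(*a),z),onz(t,c(*b),z); print(n,A,B,np.degrees(np.arctan2(*(B-A)[1::-1])))
print("pivot",onz(t,c(422,135),150))
for n,f in fs.items():
    u,v=(366,215) if n=="scene" else (276,166)
    cv2.imwrite(f"pics/cap_{n}.png",cv2.resize(f["img"][v-40:v+50,u-100:u+80],None,fx=4,fy=4,interpolation=cv2.INTER_CUBIC))
i=np.vstack([cv2.imread("pics/cap_scene.png")[:300],cv2.imread("pics/cap_top.png")[:300]]);cv2.imwrite("pics/caps.png",i)
E
```

```text
cap_ring [[365.8, 211.7], [274.7, 167.0]] [565.4 125.9 217.5] [5.326224556904196, 5.3262245569041715]
outlet_rim [[367.0, 216.7], [275.8, 167.6]] [567.2 127.8 199.2] [1.7379484000776226, 1.7379484000776306]
cap_tray [[420.3, 250.0], [233.4, 206.1]] [458.5 314.2  -4. ] [1.4702870928590546, 1.4702870928590945]
[array([463.1, 312.4,   0. ]), array([457.7, 314.9,   0. ])]
tray_space [[418.5, 241.2], [233.0, 214.0]] [425.9 308.1   6.7] [5.314398283180023, 5.314398283180083]
[array([420.2, 303.4,   0. ]), array([426.4, 314.9,   0. ])]
lever_grip [[301.1, 201.5], [347.0, 197.1]] [ 474.6 -117.8  137.9] [7.178191025999993, 7.178191026000075]
plate front [457.  162.6  10. ] [ 470.8 -163.9   10. ] -87.57776483091102
lever root/tip [ 554.3 -112.5  150. ] [ 436.6 -118.3  150. ] -177.14518491797034
tray right edge [539.1 243.6  25. ] [370.5 246.5  25. ] 179.00318703919203
tray front [370.1 367.6  25. ] [368.8 246.4  25. ] -90.58270026939861
pivot [ 578.5 -110.6  150. ]
```

View pics/caps.png

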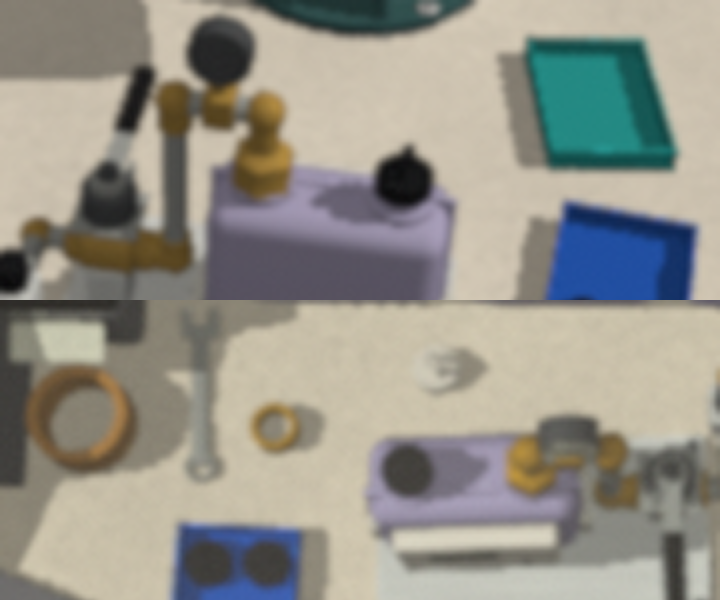

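Confirmed in the crop: the black cap with its pull ring sits on the bare neck (full pixels scene (367,219), top (278,168)). The ring appears edge-on from the scene camera, so its width lies roughly along x. I'll grip with the fingers closing along x, which keeps the gripper body clear of the gauge. I'll refine the cap position by its dark blob.

```bash
cat >> h.py <<'E'
def blob(f,u,v,r,thr=75):
    g=f["img"][v-r:v+r,u-r:u+r].max(axis=2); m=(g<thr).astype(np.uint8)
    n,l,s,c=cv2.connectedComponentsWithStats(m); k=1+np.argmin(np.hypot(*(c[1:]-r).T)-s[1:,4]*.05)
    return (s[k,0]+u-r,s[k,1]+v-r,s[k,2],s[k,3],s[k,4]),c[k]+[u-r,v-r]
def go(p,yaw):
    "tool-frame shift (m) and turn to put the grasp point at world p (mm), tool down with yaw"
    from scipy.spatial.transform import Rotation as R
    s=ctrl.state(); A=R.from_euler("xyz",s["eef_rot"],degrees=True); B=R.from_euler("xyz",[180,0,yaw],degrees=True)
    d=A.inv().apply(np.array(p)+[0,0,172]-s["tool_pos"])/1000
    print("t",s["t"],"shift",d.round(4),"turn",(A.inv()*B).as_rotvec(degrees=True).round(2))
E
python3 - <<'E'
from h import *
np.set_printoptions(precision=1,suppress=True)
s,t=ctrl.grab_frame("scene"),ctrl.grab_frame("top")
for z in(60,80,100): print(blob(s,367,219,16,z),blob(t,278,168,16,z))
# model: rim r -> skirt top centre r+3; compare projected cap outline in both views
for p in((567,127,199),(567,121,199),(572,121,199),(567,121,205)):
    p=np.array(p,float); a=np.linspace(0,2*np.pi,40)
    for f in(s,t):
        q=np.array([proj(f,p+[23.5*np.cos(k),23.5*np.sin(k),h]) for k in a for h in(-14,3)]); print(p,q.min(0),q.max(0))
print("regulator",tri([ray(s,(268.6,242)),ray(t,(358.7,151.3))]))
print("gauge",tri([ray(s,(321,187)),ray(t,(318,159))]))
E
```

```text
Traceback (most recent call last):
  File "h.py", line 18, in blob
    n,l,s,c=cv2.connectedComponentsWithStats(m); k=1+np.argmin(np.hypot(*(c[1:]-r).T)-s[1:,4]*.05)
                                                     ~~~~~~~~~^^^^^^^^^^^^^^^^^^^^^^^^^^^^^^^^^^^^
ValueError: attempt to get argmin of an empty sequence
```

```bash
python3 - <<'E'
from h import *
np.set_printoptions(precision=1,suppress=True)
s,t=ctrl.grab_frame("scene"),ctrl.grab_frame("top")
for f,z,c in((s,80,(367,219)),(t,80,(278,168)),(t,95,(278,168))):
    try: print(blob(f,*c,16,z))
    except ValueError: print("none",f["img"][c[1]-8:c[1]+9:2,c[0]-10:c[0]+11:2].max(2))
for p in((567,127,199),(567,121,199),(572,121,199),(567,121,205)):
    p=np.array(p,float); a=np.linspace(0,2*np.pi,40)
    for f in(s,t):
        q=np.array([proj(f,p+[23.5*np.cos(k),23.5*np.sin(k),h]) for k in a for h in(-14,3)]); print(p,q.min(0),q.max(0))
print("regulator",tri([ray(s,(268.6,242)),ray(t,(358.7,151.3))]))
print("gauge",tri([ray(s,(321,187)),ray(t,(318,159))]))
E
```

```text
((np.int32(360), np.int32(213), np.int32(14), np.int32(14), np.int32(153)), array([366.3, 220. ]))
((np.int32(272), np.int32(163), np.int32(12), np.int32(11), np.int32(103)), array([277.7, 168.2]))
((np.int32(272), np.int32(162), np.int32(12), np.int32(13), np.int32(124)), array([277.7, 168.3]))
[567. 127. 199.] [359.4 211. ] [375.1 225.2]
[567. 127. 199.] [269.8 160.9] [283.5 175. ]
[567. 121. 199.] [357.5 210.7] [373.1 224.8]
[567. 121. 199.] [271.5 161. ] [285.2 175. ]
[572. 121. 199.] [357.2 211.7] [372.9 225.9]
[572. 121. 199.] [271.5 159.6] [285.2 173.6]
[567. 121. 205.] [357.6 209.2] [373.3 223.4]
[567. 121. 205.] [271.3 160.5] [285.1 174.6]
regulator (array([ 657.2, -167.8,  104.6]), [0.7613008244376523, 0.7613008244375549])
gauge (array([575.9, -20. , 291.6]), [1.1169206725526188, 1.1169206725526157])
```

```bash
python3 -c "
from h import *
go((566,124,372),92.6); go((566,124,240),92.6)"
```

```text
t 2.1 shift [ 0.5737 -0.6185 -0.1392] turn [  0.     0.   -72.16]
t 2.1 shift [ 0.5737 -0.6185 -0.0072] turn [  0.     0.   -72.16]
```

Call:
jog_arm([
  {"z": -0.05},
  {"z": -0.1},
  {"z": -0.14},
  {"x": 0.15,"y": -0.16,"z": -0.14,"wz": -36},
  {"x": 0.15,"y": -0.16,"z": -0.14,"wz": -36},
  {"x": 0.15,"y": -0.16,"z": -0.14,"wz": -36},
  {"x": 0.15,"y": -0.16,"z": -0.14,"wz": -36},
  {"x": 0.15,"y": -0.16,"z": -0.14,"wz": -36},
])

```text
invalid input at $.targets[0]: expected keys jaw, x, y, z, wx, wy, wz
```

```bash
python3 -c "
from h import *
go((566,124,372),92.6)"
```

```text
t 2.1 shift [ 0.5737 -0.6185 -0.1392] turn [  0.     0.   -72.16]
```

All keys are required, so I'll include them.

Call:
jog_arm([
  {"jaw": 0.09,"x": 0,"y": 0,"z": -0.05,"wx": 0,"wy": 0,"wz": 0},
  {"jaw": 0.09,"x": 0,"y": 0,"z": -0.1,"wx": 0,"wy": 0,"wz": 0},
  {"jaw": 0.09,"x": 0,"y": 0,"z": -0.14,"wx": 0,"wy": 0,"wz": 0},
  {"jaw": 0.09,"x": 0.15,"y": -0.16,"z": -0.14,"wx": 0,"wy": 0,"wz": -36},
  {"jaw": 0.09,"x": 0.15,"y": -0.16,"z": -0.14,"wx": 0,"wy": 0,"wz": -36},
  {"jaw": 0.09,"x": 0.15,"y": -0.16,"z": -0.14,"wx": 0,"wy": 0,"wz": -36},
  {"jaw": 0.09,"x": 0.15,"y": -0.16,"z": -0.14,"wx": 0,"wy": 0,"wz": -36},
  {"jaw": 0.09,"x": 0.15,"y": -0.16,"z": -0.14,"wx": 0,"wy": 0,"wz": -36},
])

```text
t: 2.9
tool_pos: [330.0, -450.5, 544.9]
eef_rot: [180.0, -0.0, 56.8]
contact_force: [0.8, -0.5, -0.8]
finger_gap: 90.2
grip_force: 0.0
```

```bash
python3 -c "
from h import *
go((566,124,372),92.6)"
```

```text
t 2.9 shift [ 0.61   -0.1167  0.0011] turn [ 2.000e-02 -1.000e-02 -3.577e+01]
```

Call:
jog_arm([
  {"jaw": 0.09,"x": 0.61,"y": -0.117,"z": 0,"wx": 0,"wy": 0,"wz": -36},
  {"jaw": 0.09,"x": 0.61,"y": -0.117,"z": 0,"wx": 0,"wy": 0,"wz": -36},
  {"jaw": 0.09,"x": 0.61,"y": -0.117,"z": 0,"wx": 0,"wy": 0,"wz": -36},
  {"jaw": 0.09,"x": 0.61,"y": -0.117,"z": 0,"wx": 0,"wy": 0,"wz": -36},
  {"jaw": 0.09,"x": 0.61,"y": -0.117,"z": 0,"wx": 0,"wy": 0,"wz": -36},
  {"jaw": 0.09,"x": 0.61,"y": -0.117,"z": 0,"wx": 0,"wy": 0,"wz": -36},
  {"jaw": 0.09,"x": 0.61,"y": -0.117,"z": 0,"wx": 0,"wy": 0,"wz": -36},
  {"jaw": 0.09,"x": 0.61,"y": -0.117,"z": 0,"wx": 0,"wy": 0,"wz": -36},
])

```text
t: 3.7
tool_pos: [484.0, -82.8, 545.2]
eef_rot: [179.9, 0.0, 92.4]
contact_force: [1.6, -1.3, -0.6]
finger_gap: 89.6
grip_force: 0.0
```

```bash
python3 -c "
from h import *
go((566,124,372),92.6)"
```

```text
t 3.7 shift [0.2033 0.0905 0.0012] turn [ 0.05  0.02 -0.24]
```

Call:
jog_arm([
  {"jaw": 0.07,"x": 0.203,"y": 0.09,"z": 0,"wx": 0,"wy": 0,"wz": 0},
  {"jaw": 0.07,"x": 0.203,"y": 0.09,"z": 0,"wx": 0,"wy": 0,"wz": 0},
  {"jaw": 0.07,"x": 0.203,"y": 0.09,"z": 0,"wx": 0,"wy": 0,"wz": 0},
  {"jaw": 0.07,"x": 0.203,"y": 0.09,"z": 0,"wx": 0,"wy": 0,"wz": 0},
  {"jaw": 0.07,"x": 0.203,"y": 0.09,"z": 0,"wx": 0,"wy": 0,"wz": 0},
  {"jaw": 0.07,"x": 0.203,"y": 0.09,"z": 0.05,"wx": 0,"wy": 0,"wz": 0},
  {"jaw": 0.07,"x": 0.203,"y": 0.09,"z": 0.1,"wx": 0,"wy": 0,"wz": 0},
  {"jaw": 0.07,"x": 0.203,"y": 0.09,"z": 0.12,"wx": 0,"wy": 0,"wz": 0},
])

```text
t: 4.5
tool_pos: [563.8, 121.9, 420.3]
eef_rot: [-179.7, 0.0, 92.4]
contact_force: [-0.8, -0.9, -0.9]
finger_gap: 69.9
grip_force: 0.0
```

```bash
python3 -c "
from h import *
go((566,124,223),92.6)
s,t=ctrl.grab_frame('scene'),ctrl.grab_frame('top')
i=s['img'][160:260,300:430];cv2.imwrite('pics/pre.png',cv2.resize(i,None,fx=5,fy=5,interpolation=cv2.INTER_CUBIC))
print(proj(s,(566,124,223)),[d['pixel'] for d in ctrl.spot_point(s,'cap_ring')])"
```

```text
t 4.5 shift [0.002  0.0024 0.0253] turn [-0.28  0.04 -0.21]
[367.04186593 210.32370575] [[350.8, 290.3], [365.2, 215.4]]
```

View pics/pre.png

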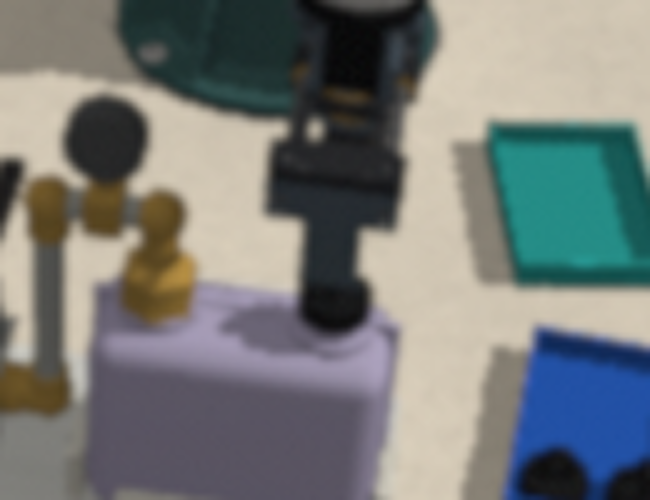

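The gripper, at about (366,208), is centred over the cap at (367,219) and clear of the gauge. Next I'll descend gently.

Call:
jog_arm([
  {"jaw": 0.07,"x": 0.002,"y": 0.001,"z": 0.01,"wx": 0,"wy": 0,"wz": 0},
  {"jaw": 0.07,"x": 0.002,"y": 0.001,"z": 0.017,"wx": 0,"wy": 0,"wz": 0},
  {"jaw": 0.07,"x": 0.002,"y": 0.001,"z": 0.021,"wx": 0,"wy": 0,"wz": 0},
  {"jaw": 0.07,"x": 0.002,"y": 0.001,"z": 0.024,"wx": 0,"wy": 0,"wz": 0},
  {"jaw": 0.07,"x": 0.002,"y": 0.001,"z": 0.024,"wx": 0,"wy": 0,"wz": 0},
])

```text
t: 5.15
tool_pos: [565.7, 124.0, 400.6]
eef_rot: [-180.0, -0.0, 92.4]
contact_force: [-0.9, -0.1, -0.6]
finger_gap: 69.9
grip_force: 0.0
```

Call:
jog_arm([
  {"jaw": 0.07,"x": 0,"y": 0,"z": 0.002,"wx": 0,"wy": 0,"wz": 0},
  {"jaw": 0.07,"x": 0,"y": 0,"z": 0.004,"wx": 0,"wy": 0,"wz": 0},
  {"jaw": 0.07,"x": 0,"y": 0,"z": 0.006,"wx": 0,"wy": 0,"wz": 0},
  {"jaw": 0.07,"x": 0,"y": 0,"z": 0.006,"wx": 0,"wy": 0,"wz": 0},
])

```text
t: 5.55
tool_pos: [565.6, 124.1, 394.5]
eef_rot: [-180.0, 0.0, 92.4]
contact_force: [0.4, 0.5, 0.7]
finger_gap: 70.2
grip_force: 0.0
```

Now close.

Call:
jog_arm([
  {"jaw": 0.03,"x": 0,"y": 0,"z": 0,"wx": 0,"wy": 0,"wz": 0},
  {"jaw": 0.01,"x": 0,"y": 0,"z": 0,"wx": 0,"wy": 0,"wz": 0},
  {"jaw": 0,"x": 0,"y": 0,"z": 0,"wx": 0,"wy": 0,"wz": 0},
  {"jaw": 0,"x": 0,"y": 0,"z": 0,"wx": 0,"wy": 0,"wz": 0},
  {"jaw": 0,"x": 0,"y": 0,"z": 0,"wx": 0,"wy": 0,"wz": 0},
  {"jaw": 0,"x": 0,"y": 0,"z": 0,"wx": 0,"wy": 0,"wz": 0},
])

```text
t: 6.15
tool_pos: [565.8, 124.1, 394.8]
eef_rot: [180.0, -0.0, 92.4]
contact_force: [5.9, -0.7, -0.4]
finger_gap: 24.5
grip_force: 5.9
```

Call:
jog_arm([
  {"jaw": 0,"x": 0,"y": 0,"z": 0,"wx": 0,"wy": 0,"wz": 0},
  {"jaw": 0,"x": 0,"y": 0,"z": 0,"wx": 0,"wy": 0,"wz": 0},
  {"jaw": 0,"x": 0,"y": 0,"z": 0,"wx": 0,"wy": 0,"wz": 0},
])

```text
t: 6.45
tool_pos: [565.9, 124.1, 394.9]
eef_rot: [180.0, -0.0, 92.4]
contact_force: [1.7, 0.2, 0.5]
finger_gap: 23.7
grip_force: 30.0
```

Call:
jog_arm([
  {"jaw": 0,"x": 0,"y": 0,"z": -0.005,"wx": 0,"wy": 0,"wz": 0},
  {"jaw": 0,"x": 0,"y": 0,"z": -0.012,"wx": 0,"wy": 0,"wz": 0},
  {"jaw": 0,"x": 0,"y": 0,"z": -0.02,"wx": 0,"wy": 0,"wz": 0},
  {"jaw": 0,"x": 0,"y": 0,"z": -0.03,"wx": 0,"wy": 0,"wz": 0},
])

```text
t: 6.85
tool_pos: [565.5, 124.1, 425.3]
eef_rot: [-179.9, 0.0, 92.4]
contact_force: [0.8, -0.4, 0.6]
finger_gap: 23.8
grip_force: 30.0
```

```bash
python3 -c "
from h import *
s=ctrl.grab_frame('scene')
i=s['img'][160:260,300:430];cv2.imwrite('pics/lift.png',cv2.resize(i,None,fx=5,fy=5,interpolation=cv2.INTER_CUBIC))
st=ctrl.state();print(st['finger_gap'],st['grip_force'])"
```

```text
23.857789916935694 30.003701001405716
```

View pics/lift.png

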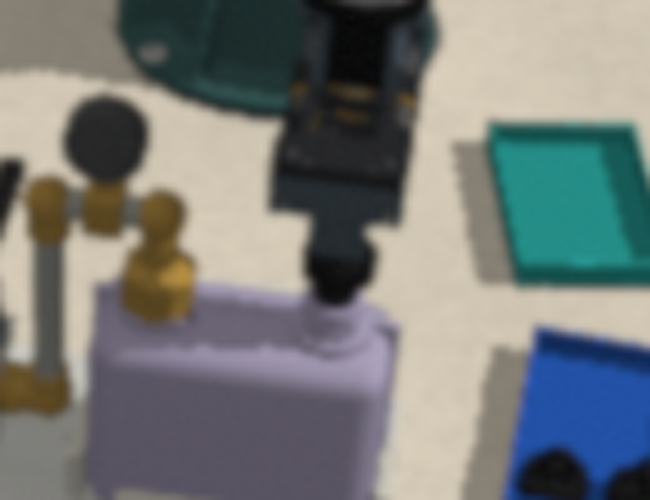

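The cap is held and lifted off the neck (cap at about pixel (368,215), neck now bare at (367,225)). Carrying it to the tray.

```bash
python3 -c "
from h import *
go((566,124,290),90); go((419,308,290),90);go((419,308,60),90)"
```

```text
t 6.9 shift [-0.0002  0.0001 -0.0348] turn [ 0.08 -0.02  2.44]
t 6.9 shift [ 0.1899 -0.1389 -0.035 ] turn [ 0.08 -0.02  2.44]
t 6.9 shift [ 0.1898 -0.1392  0.195 ] turn [ 0.08 -0.02  2.44]
```

Call:
jog_arm([
  {"jaw": 0,"x": 0,"y": 0,"z": -0.018,"wx": 0,"wy": 0,"wz": 0},
  {"jaw": 0,"x": 0,"y": 0,"z": -0.035,"wx": 0,"wy": 0,"wz": 0},
  {"jaw": 0,"x": 0.03,"y": -0.022,"z": -0.035,"wx": 0,"wy": 0,"wz": 0.5},
  {"jaw": 0,"x": 0.06,"y": -0.044,"z": -0.035,"wx": 0,"wy": 0,"wz": 1},
  {"jaw": 0,"x": 0.09,"y": -0.066,"z": -0.035,"wx": 0,"wy": 0,"wz": 2},
  {"jaw": 0,"x": 0.125,"y": -0.092,"z": -0.035,"wx": 0,"wy": 0,"wz": 2.4},
  {"jaw": 0,"x": 0.16,"y": -0.117,"z": -0.035,"wx": 0,"wy": 0,"wz": 2.4},
  {"jaw": 0,"x": 0.19,"y": -0.139,"z": -0.035,"wx": 0,"wy": 0,"wz": 2.4},
])

```text
t: 7.7
tool_pos: [417.2, 309.2, 460.2]
eef_rot: [180.0, -0.0, 90.1]
contact_force: [1.1, 1.0, 0.1]
finger_gap: 23.8
grip_force: 30.0
```

Call:
jog_arm([
  {"jaw": 0,"x": 0,"y": 0,"z": 0.03,"wx": 0,"wy": 0,"wz": 0},
  {"jaw": 0,"x": 0,"y": 0,"z": 0.065,"wx": 0,"wy": 0,"wz": 0},
  {"jaw": 0,"x": 0,"y": 0,"z": 0.1,"wx": 0,"wy": 0,"wz": 0},
  {"jaw": 0,"x": 0,"y": 0,"z": 0.135,"wx": 0,"wy": 0,"wz": 0},
  {"jaw": 0,"x": 0,"y": 0,"z": 0.165,"wx": 0,"wy": 0,"wz": 0},
  {"jaw": 0,"x": 0,"y": 0,"z": 0.18,"wx": 0,"wy": 0,"wz": 0},
  {"jaw": 0,"x": 0,"y": 0,"z": 0.18,"wx": 0,"wy": 0,"wz": 0},
])

```text
t: 8.4
tool_pos: [418.4, 307.8, 278.5]
eef_rot: [-179.9, 0.1, 90.0]
contact_force: [-0.4, -0.2, -0.3]
finger_gap: 23.6
grip_force: 30.0
```

```bash
python3 -c "
from h import *
go((419,308,43),90)
s,t=ctrl.grab_frame('scene'),ctrl.grab_frame('top')
i=np.vstack([cv2.resize(a,None,fx=4,fy=4,interpolation=cv2.INTER_CUBIC) for a in (s['img'][205:275,360:480],t['img'][170:240,190:310])]);cv2.imwrite('pics/place.png',i)
st=ctrl.state();print(st['finger_gap'],st['grip_force'],st['contact_force'])"
```

```text
t 8.4 shift [0.0003 0.0008 0.0635] turn [-0.14  0.09  0.04]
23.666977582729285 30.00219315290451 [-0.28426048  0.28810687 -0.38102989]
```

View pics/place.png

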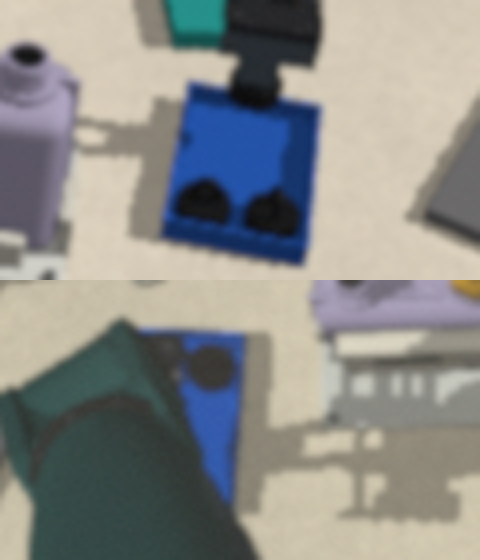

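The cap, at scene pixel (424,230), hangs centred over the empty half of the tray. Lowering it.

Call:
jog_arm([
  {"jaw": 0,"x": 0,"y": 0,"z": 0.025,"wx": 0,"wy": 0,"wz": 0},
  {"jaw": 0,"x": 0,"y": 0,"z": 0.045,"wx": 0,"wy": 0,"wz": 0},
  {"jaw": 0,"x": 0,"y": 0,"z": 0.054,"wx": 0,"wy": 0,"wz": 0},
  {"jaw": 0,"x": 0,"y": 0,"z": 0.058,"wx": 0,"wy": 0,"wz": 0},
  {"jaw": 0,"x": 0,"y": 0,"z": 0.06,"wx": 0,"wy": 0,"wz": 0},
  {"jaw": 0,"x": 0,"y": 0,"z": 0.06,"wx": 0,"wy": 0,"wz": 0},
])

```text
t: 9.1
tool_pos: [419.1, 308.2, 220.5]
eef_rot: [179.9, -0.0, 90.0]
contact_force: [0.1, 0.5, -0.9]
finger_gap: 24.0
grip_force: 30.0
```

Call:
jog_arm([
  {"jaw": 0,"x": 0,"y": 0,"z": 0.001,"wx": 0,"wy": 0,"wz": 0},
  {"jaw": 0,"x": 0,"y": 0,"z": 0.002,"wx": 0,"wy": 0,"wz": 0},
  {"jaw": 0,"x": 0,"y": 0,"z": 0.002,"wx": 0,"wy": 0,"wz": 0},
])

```text
t: 9.4
tool_pos: [419.5, 308.5, 219.6]
eef_rot: [179.9, -0.1, 90.0]
contact_force: [-4.2, -5.0, 27.1]
finger_gap: 23.8
grip_force: 30.0
```

On the floor (27 N). I'll ease off 1 mm and open.

Call:
jog_arm([
  {"jaw": 0,"x": 0,"y": 0,"z": -0.001,"wx": 0,"wy": 0,"wz": 0},
  {"jaw": 0.03,"x": 0,"y": 0,"z": -0.001,"wx": 0,"wy": 0,"wz": 0},
  {"jaw": 0.045,"x": 0,"y": 0,"z": -0.001,"wx": 0,"wy": 0,"wz": 0},
  {"jaw": 0.045,"x": 0,"y": 0,"z": -0.001,"wx": 0,"wy": 0,"wz": 0},
  {"jaw": 0.045,"x": 0,"y": 0,"z": -0.001,"wx": 0,"wy": 0,"wz": 0},
  {"jaw": 0.045,"x": 0,"y": 0,"z": -0.001,"wx": 0,"wy": 0,"wz": 0},
])

```text
t: 10.0
tool_pos: [418.7, 308.0, 218.6]
eef_rot: [-180.0, 0.0, 90.0]
contact_force: [-0.3, -0.6, -0.5]
finger_gap: 45.2
grip_force: 0.0
```

Call:
jog_arm([
  {"jaw": 0.045,"x": 0,"y": 0,"z": -0.01,"wx": 0,"wy": 0,"wz": 0},
  {"jaw": 0.045,"x": 0,"y": 0,"z": -0.03,"wx": 0,"wy": 0,"wz": 0},
  {"jaw": 0.045,"x": 0,"y": 0,"z": -0.07,"wx": 0,"wy": 0,"wz": 0},
  {"jaw": 0.045,"x": 0,"y": 0,"z": -0.12,"wx": 0,"wy": 0,"wz": 0},
  {"jaw": 0.045,"x": 0,"y": 0,"z": -0.17,"wx": 0,"wy": 0,"wz": 0},
  {"jaw": 0.045,"x": 0,"y": 0,"z": -0.22,"wx": 0,"wy": 0,"wz": 0},
  {"jaw": 0.045,"x": 0,"y": 0,"z": -0.24,"wx": 0,"wy": 0,"wz": 0},
])

```text
t: 10.7
tool_pos: [418.9, 308.1, 464.4]
eef_rot: [179.7, -0.2, 90.0]
contact_force: [0.8, 0.6, -1.1]
finger_gap: 45.2
grip_force: 0.0
```

```bash
python3 -c "
from h import *
s=ctrl.grab_frame('scene');c=ctrl.spot_point(s,'cap_ring');print([(d['pixel'],d['conf'],onz(s,d['pixel'],34).round()) for d in c])
i=s['img'][190:290,360:490];cv2.imwrite('pics/placed.png',cv2.resize(i,None,fx=4,fy=4,interpolation=cv2.INTER_CUBIC))
go((419,-112,290),2.6)"
```

```text
[([354.0, 288.0], 0.65, array([715., 122.,  34.])), ([420.9, 236.8], 0.54, array([433., 307.,  34.])), ([291.1, 218.6], 0.34, array([ 454., -155.,   34.]))]
t 10.8 shift [-4.202e-01 -3.000e-04 -6.000e-04] turn [ 8.000e-02 -3.900e-01  8.744e+01]
```

View pics/placed.png

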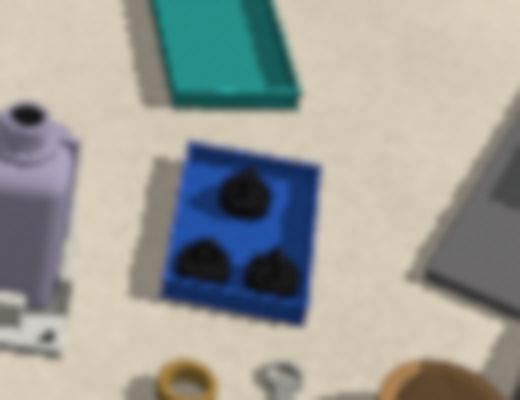

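The cap stands upright in the tray at scene pixel (421,238), beside the spares at (410,255) and (428,258). Next is the lever: fingers straddling the sleeve, yaw about 2.6°.

```bash
python3 -c "
from h import *
go((474,-115,292),2.6)"
```

```text
t 10.8 shift [-0.4232  0.0547 -0.0023] turn [ 8.000e-02 -3.900e-01  8.744e+01]
```

Call:
jog_arm([
  {"jaw": 0.09,"x": -0.423,"y": 0.055,"z": 0,"wx": 0,"wy": 0,"wz": 87.4},
  {"jaw": 0.09,"x": -0.423,"y": 0.055,"z": 0,"wx": 0,"wy": 0,"wz": 87.4},
  {"jaw": 0.09,"x": -0.423,"y": 0.055,"z": 0,"wx": 0,"wy": 0,"wz": 87.4},
  {"jaw": 0.09,"x": -0.423,"y": 0.055,"z": 0,"wx": 0,"wy": 0,"wz": 87.4},
  {"jaw": 0.09,"x": -0.423,"y": 0.055,"z": 0,"wx": 0,"wy": 0,"wz": 87.4},
  {"jaw": 0.09,"x": -0.423,"y": 0.055,"z": 0,"wx": 0,"wy": 0,"wz": 87.4},
  {"jaw": 0.09,"x": -0.423,"y": 0.055,"z": 0,"wx": 0,"wy": 0,"wz": 87.4},
  {"jaw": 0.09,"x": -0.423,"y": 0.055,"z": 0,"wx": 0,"wy": 0,"wz": 87.4},
])

```text
t: 11.6
tool_pos: [469.9, -90.7, 457.9]
eef_rot: [-180.0, 0.1, 20.9]
contact_force: [1.3, 0.3, 0.4]
finger_gap: 89.9
grip_force: 0.0
```

```bash
python3 -c "
from h import *
go((474,-115,292),2.6)"
```

```text
t 11.6 shift [-0.0049  0.0242 -0.0061] turn [-0.03  0.06 18.32]
```

Call:
jog_arm([
  {"jaw": 0.09,"x": -0.004,"y": 0.022,"z": 0,"wx": 0,"wy": 0,"wz": 18.3},
  {"jaw": 0.09,"x": -0.004,"y": 0.022,"z": 0,"wx": 0,"wy": 0,"wz": 18.3},
  {"jaw": 0.09,"x": -0.004,"y": 0.022,"z": 0,"wx": 0,"wy": 0,"wz": 18.3},
  {"jaw": 0.09,"x": -0.004,"y": 0.022,"z": 0,"wx": 0,"wy": 0,"wz": 18.3},
])

```text
t: 12.0
tool_pos: [474.5, -110.3, 458.0]
eef_rot: [-180.0, 0.1, 3.2]
contact_force: [-0.8, -0.2, -0.1]
finger_gap: 90.3
grip_force: 0.0
```

```bash
python3 -c "
from h import *
go((474,-115,150),2.6)
s=ctrl.grab_frame('scene')
i=s['img'][140:240,250:380];cv2.imwrite('pics/lev.png',cv2.resize(i,None,fx=5,fy=5,interpolation=cv2.INTER_CUBIC))"
```

```text
t 12.0 shift [-0.0006  0.0047  0.136 ] turn [-0.03  0.07  0.59]
```

View pics/lev.png

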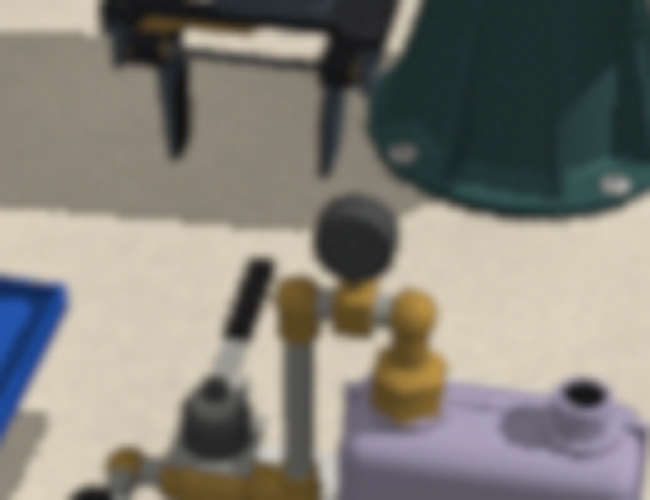

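The open fingers, scene (285,170) and (316,173), straddle the sleeve at (300,200), clear of the gauge at (321,187). Descending.

Call:
jog_arm([
  {"jaw": 0.09,"x": 0,"y": 0.004,"z": 0.04,"wx": 0,"wy": 0,"wz": 0.5},
  {"jaw": 0.09,"x": 0,"y": 0.004,"z": 0.08,"wx": 0,"wy": 0,"wz": 0.5},
  {"jaw": 0.09,"x": 0,"y": 0.004,"z": 0.11,"wx": 0,"wy": 0,"wz": 0.5},
  {"jaw": 0.09,"x": 0,"y": 0.004,"z": 0.126,"wx": 0,"wy": 0,"wz": 0.5},
  {"jaw": 0.09,"x": 0,"y": 0.004,"z": 0.136,"wx": 0,"wy": 0,"wz": 0.5},
  {"jaw": 0.09,"x": 0,"y": 0.004,"z": 0.136,"wx": 0,"wy": 0,"wz": 0.5},
])

```text
t: 12.65
tool_pos: [474.8, -114.1, 321.8]
eef_rot: [-180.0, 0.1, 2.6]
contact_force: [0.1, 0.6, 0.3]
finger_gap: 89.9
grip_force: 0.0
```

Call:
jog_arm([
  {"jaw": 0.05,"x": 0,"y": 0,"z": 0,"wx": 0,"wy": 0,"wz": 0},
  {"jaw": 0.03,"x": 0,"y": 0,"z": 0,"wx": 0,"wy": 0,"wz": 0},
  {"jaw": 0.025,"x": 0,"y": 0,"z": 0,"wx": 0,"wy": 0,"wz": 0},
  {"jaw": 0.015,"x": 0,"y": 0,"z": 0,"wx": 0,"wy": 0,"wz": 0},
  {"jaw": 0.01,"x": 0,"y": 0,"z": 0,"wx": 0,"wy": 0,"wz": 0},
  {"jaw": 0.01,"x": 0,"y": 0,"z": 0,"wx": 0,"wy": 0,"wz": 0},
  {"jaw": 0.01,"x": 0,"y": 0,"z": 0,"wx": 0,"wy": 0,"wz": 0},
  {"jaw": 0.01,"x": 0,"y": 0,"z": 0,"wx": 0,"wy": 0,"wz": 0},
])

```text
t: 13.45
tool_pos: [475.1, -114.6, 322.7]
eef_rot: [180.0, 0.0, 2.5]
contact_force: [-0.2, 0.7, -0.5]
finger_gap: 28.8
grip_force: 0.0
```

Call:
jog_arm([
  {"jaw": 0,"x": 0,"y": 0,"z": 0,"wx": 0,"wy": 0,"wz": 0},
  {"jaw": 0,"x": 0,"y": 0,"z": 0,"wx": 0,"wy": 0,"wz": 0},
  {"jaw": 0,"x": 0,"y": 0,"z": 0,"wx": 0,"wy": 0,"wz": 0},
  {"jaw": 0,"x": 0,"y": 0,"z": 0,"wx": 0,"wy": 0,"wz": 0},
])

```text
t: 13.85
tool_pos: [475.0, -114.4, 322.7]
eef_rot: [-180.0, 0.0, 2.5]
contact_force: [0.2, 6.3, 1.2]
finger_gap: 19.6
grip_force: 30.0
```

Call:
jog_arm([
  {"jaw": 0,"x": 0.0005,"y": 0.009,"z": 0,"wx": 0,"wy": 0,"wz": -5},
  {"jaw": 0,"x": 0.002,"y": 0.02,"z": 0,"wx": 0,"wy": 0,"wz": -11},
  {"jaw": 0,"x": 0.005,"y": 0.0315,"z": 0,"wx": 0,"wy": 0,"wz": -17.5},
  {"jaw": 0,"x": 0.0095,"y": 0.0435,"z": 0,"wx": 0,"wy": 0,"wz": -25},
  {"jaw": 0,"x": 0.0165,"y": 0.0565,"z": 0,"wx": 0,"wy": 0,"wz": -33},
  {"jaw": 0,"x": 0.024,"y": 0.0665,"z": 0,"wx": 0,"wy": 0,"wz": -40},
  {"jaw": 0,"x": 0.0305,"y": 0.0735,"z": 0,"wx": 0,"wy": 0,"wz": -45},
  {"jaw": 0,"x": 0.0305,"y": 0.0735,"z": 0,"wx": 0,"wy": 0,"wz": -45},
])

```text
t: 14.65
tool_pos: [509.3, -186.9, 322.7]
eef_rot: [-179.9, -0.0, 47.6]
contact_force: [-1.3, 11.8, 8.3]
finger_gap: 20.1
grip_force: 30.0
```

Call:
jog_arm([
  {"jaw": 0,"x": 0.0005,"y": 0.009,"z": 0,"wx": 0,"wy": 0,"wz": -5},
  {"jaw": 0,"x": 0.002,"y": 0.02,"z": 0,"wx": 0,"wy": 0,"wz": -11},
  {"jaw": 0,"x": 0.005,"y": 0.0315,"z": 0,"wx": 0,"wy": 0,"wz": -17.5},
  {"jaw": 0,"x": 0.0095,"y": 0.0435,"z": 0,"wx": 0,"wy": 0,"wz": -25},
  {"jaw": 0,"x": 0.0165,"y": 0.0565,"z": 0,"wx": 0,"wy": 0,"wz": -33},
  {"jaw": 0,"x": 0.023,"y": 0.0655,"z": 0,"wx": 0,"wy": 0,"wz": -39},
  {"jaw": 0,"x": 0.028,"y": 0.0705,"z": 0,"wx": 0,"wy": 0,"wz": -43},
  {"jaw": 0,"x": 0.028,"y": 0.0705,"z": 0,"wx": 0,"wy": 0,"wz": -43},
])

```text
t: 15.45
tool_pos: [579.9, -213.7, 322.6]
eef_rot: [-180.0, -0.0, 90.5]
contact_force: [-4.9, 1.3, 6.8]
finger_gap: 19.7
grip_force: 30.1
```

Call:
jog_arm([
  {"jaw": 0,"x": 0,"y": 0.002,"z": 0,"wx": 0,"wy": 0,"wz": -1},
  {"jaw": 0,"x": 0,"y": 0.004,"z": 0,"wx": 0,"wy": 0,"wz": -2},
  {"jaw": 0,"x": 0,"y": 0.004,"z": 0,"wx": 0,"wy": 0,"wz": -2},
])

```text
t: 15.75
tool_pos: [583.4, -213.7, 322.7]
eef_rot: [-180.0, -0.0, 92.4]
contact_force: [-4.3, 2.1, 5.0]
finger_gap: 20.0
grip_force: 30.1
```

Call:
jog_arm([
  {"jaw": 0,"x": 0,"y": 0.0015,"z": 0,"wx": 0,"wy": 0,"wz": -0.5},
  {"jaw": 0,"x": 0,"y": 0.003,"z": 0,"wx": 0,"wy": 0,"wz": -1},
  {"jaw": 0,"x": 0,"y": 0.003,"z": 0,"wx": 0,"wy": 0,"wz": -1},
  {"jaw": 0,"x": 0,"y": 0.003,"z": 0,"wx": 0,"wy": 0,"wz": -1},
])

```text
t: 16.15
tool_pos: [585.6, -213.6, 322.6]
eef_rot: [-179.8, -0.0, 93.4]
contact_force: [-14.0, -0.3, 10.5]
finger_gap: 19.8
grip_force: 30.1
```

```bash
python3 -c "
from h import *
s=ctrl.grab_frame('scene');st=ctrl.state();print(st['tool_pos'],st['eef_rot'],st['contact_force'],st['ft_torque'])
i=s['img'][140:240,240:400];cv2.imwrite('pics/open.png',cv2.resize(i,None,fx=5,fy=5,interpolation=cv2.INTER_CUBIC))"
```

```text
[ 585.64527459 -213.60498782  322.59856296] [-1.79827166e+02 -3.55509504e-02  9.34242629e+01] [-14.19508952   0.12031047  10.62149971] [ 0.01337727  2.15930247 -0.62881389]
```

View pics/open.png

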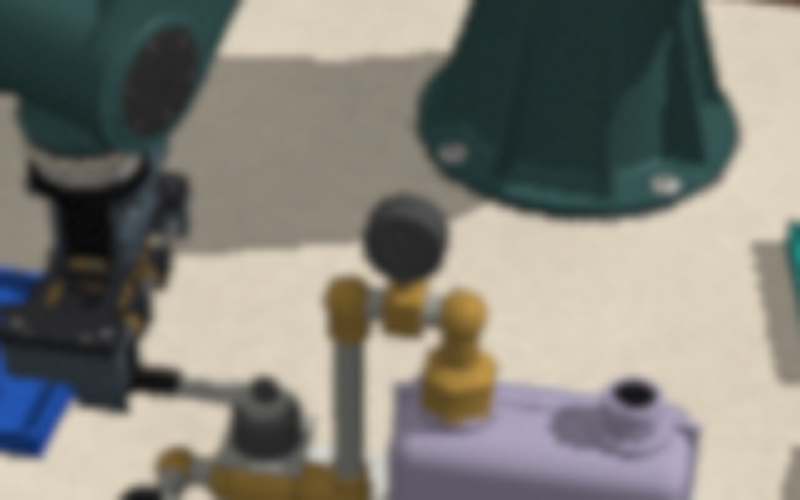

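The lever now points along -y from the housing (294,217) to the gripper (262,212), and the force has risen to 14 N. I'll press slightly more to confirm it is at the stop.

Call:
jog_arm([
  {"jaw": 0,"x": 0,"y": 0.001,"z": 0,"wx": 0,"wy": 0,"wz": 0},
  {"jaw": 0,"x": 0,"y": 0.0015,"z": 0,"wx": 0,"wy": 0,"wz": 0},
  {"jaw": 0,"x": 0,"y": 0.0015,"z": 0,"wx": 0,"wy": 0,"wz": 0},
  {"jaw": 0,"x": 0,"y": 0.0015,"z": 0,"wx": 0,"wy": 0,"wz": 0},
  {"jaw": 0,"x": 0,"y": 0.0015,"z": 0,"wx": 0,"wy": 0,"wz": 0},
])

```text
t: 16.7
tool_pos: [586.4, -213.6, 322.5]
eef_rot: [-179.7, -0.1, 93.4]
contact_force: [-24.2, -1.8, 17.2]
finger_gap: 19.8
grip_force: 30.0
```

Force climbs steeply with hardly any motion, so the lever is at its stop. Handing in.

```bash
python3 -c "
from bench import ctrl
print(ctrl.close_job())"
```

```text
the job is handed in; nothing more can be done
None
```

The dust cap stands in the dust cap tray, and I handed the job in with the gripper holding the valve lever against its open stop at about 24 N; the hand-in returned no verdict.

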